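Find and open the unlocked duct cover

ROBOT

A 6-joint arm with a two-finger parallel gripper is mounted at the origin on the work surface. World frame = base frame: x ahead of the robot, y to its left, z up, the work surface at z = 0. Lengths are in m, angles in rad, forces in N, time in s.
With the tool pointing down it reaches from about 0.275 to 0.75 m from the base axis. Payload 10.2 kg.
Tool frame: the origin (TCP) lies at the very end of the fingers, on their centre line; the grasp point (between the pads) lies 19 mm behind it; z points along the fingers, y is the line along which they close (so a half turn about z gives the same grasp; the last joint's range is limited). The gripper opens to 88 mm and grips with 3 to 60 N. Pads are 18 mm wide; open, the fingers measure 123 mm over their backs; the gripper's body (75 mm by 187 mm) begins 45 mm behind the grasp point.
Start: joints at [-1.517, 0.313, 1.498, -0, 1.331, -0.223], TCP at [0.143, -0.505, 0.218] pointing down, gripper open.
Joint ranges: [-2.94, 2.94], [-0.97, 2.17], [0.19, 2.56], [-1.23, 4.37], [0.02, 3.11], [-2.88, 2.88]. Speed limits (rad/s): [2.39, 2.39, 3.01, 3.14, 3.14, 3.14].

INTERFACE

Orientations are given as a 3x3 rotation matrix whose columns are the frame's x, y, z axes.
In Python, from workcell import * gives the robot as it stands.
- The arm moves only by the tool servo_tool, never from a script. Its argument "steps" is a list of rows, each an object with "delta_rot": the turn, a rotation vector about the tool's x, y, z in rad, a list of three; "slide": the shift along the tool's x, y, z in m, a list of three; "jaw": the closure, from -1 (fully open) to 1 (shut). A call has 1 to 20 rows; each row is the pose to reach, as a shift and turn from the pose commanded when the call began, along the tool's axes at that moment; what a row does not reach only later rows make up. A row lasts 1/12 s, in which the tool goes at most 41.7 mm and 7.16 degrees, less where a joint would pass 70% of its speed; a pose out of reach is approached as far as the arm can. A call with a gripper value outside its range is refused whole. The fingers move at their own pace and stop on an object; "newtons" is the grip in N (left out, the last holds). Time passes only in rows, so rows that repeat a pose let the fingers close. It gives the time, the measured TCP pose, the force and the opening at its end, in the units of the state.
- sense(): the state, without advancing time (a new reading comes with each control period).
- camera(name): name is "scene" or "top"; returns the picture (400x640x3 uint8, red, green, blue); there is no depth.
- get_calibration(name): a dict with "camera_matrix" (3x3 intrinsics, pixels), "k1" (the pictures are not rectified: a ray, as slopes to the right and down, at radius r is drawn at 1 + k1 r^2 times it, then the intrinsics apply), "extrinsics" (4x4, takes a point from world to camera coordinates). Camera axes: x right, y up, looking along -z (the intrinsics and any distortion apply to the point x, -y, -z); pixel columns grow to the right and rows downward; lengths in m; the calibration is good to about 2 mm. A picture is of the moment at which its call begins. get_calibration takes no time and is no camera call.
- hand_in(): hands the job in, once; it reports no verdict.
Trained networks look in the newest picture that a camera, given by its name, has taken for a name from the list of things; names that differ only in an ending like _2 or _b are one class to them, and where a whole thing is asked for, a point or a joint stands for the part that bears it (a point fixed in the world has none). Each returns a list of dicts, best first, with "confidence" (0 to 1); they miss things now and then, are a little off and sometimes report something else, mostly with a low value. They report only what shows in the picture. A call takes as long as a camera call.
- recognise(query, camera): "position" ([row, column] in pixels, amid what is visible of it).
- cut_out(query, camera): "pixels" (400x640 bool, what is visible of it) and "position" ([row, column] in pixels, amid what is visible of it).
The state is a dict: "t": time; "joints": joint angles; "joint_vel": joint speeds; "joint_efforts": joint torques, N m; "ee_pos": TCP position; "orientation": TCP orientation; "force": force on the tool from outside, world axes, zero at the start; "wrist_torque": the same for the moment, N m; "grip_width": opening from 0.0 (shut) to 1.0 (fully open).
Only numpy, scipy, OpenCV 4.12 (cv2) and the standard library are available. Lean on these libraries where they do the work, as an engineer would, in place of code of your own. Each camera call takes 0.05 s, during which the arm holds its last target. There are 200 camera calls.

TASK

One of the four identical covers in the top of the bench duct is unlocked. Press the covers one by one, off their middle, with closed fingertips until you find the one that rocks, then push that one down on one side until it stands open by at least 30 degrees, and leave it open with the hand clear. Press gently, never forcing the locked ones, and leave everything else where it is: nothing is to be picked up.

Things in the scene. Friction and masses are not known exactly. Their poses are not given: they have to be found in the camera images.
- duct: Rigid grey service duct fixed to the bench, 150 mm deep (x), 594 long (y), 80 high (z). Origin: centre of its underside, on the bench; +y to the robot's left at yaw 0. Four identical covers lie flush in its top with 2 mm gaps; fixed decks 60 mm wide in the middle and 50 at the ends. Hidden catches lock three covers; which one is unlocked changes every time and cannot be seen.
- cover_1_mid (a point): Point fixed to the duct: centre of the top face of cover 1 when shut (the one farthest towards the duct's -y end; at x = 0, y = -195, z = 80 mm in the duct's frame). The cover is a plain white plate, 130 mm (x) by 100 mm (y), 6 mm thick. Axes as the duct's.
- cover_1 (a joint): Tilt (rad) of cover 1 about a line along the duct's y through its middle: 0 shut, + robot-side (-x) half down and far half up, - the reverse; stops at +-0.8. Locked, it tips under 0.05 rad. Unlocked, it tips either way at about 2 N on the middle of a half (friction 60 mN m) and stays at the angle where it is left; the space below is free to 50 mm under the rim.
- cover_2_mid (a point): Point fixed to the duct: centre of the top face of cover 2 when shut (second from the -y end, next to the middle deck; at x = 0, y = -82, z = 80 mm in the duct's frame). The cover is a plain white plate, 130 mm (x) by 100 mm (y), 6 mm thick. Axes as the duct's.
- cover_2 (a joint): Tilt (rad) of cover 2 about a line along the duct's y through its middle: 0 shut, + robot-side (-x) half down and far half up, - the reverse; stops at +-0.8. Locked, it tips under 0.05 rad. Unlocked, it tips either way at about 2 N on the middle of a half (friction 60 mN m) and stays at the angle where it is left; the space below is free to 50 mm under the rim.
- cover_3_mid (a point): Point fixed to the duct: centre of the top face of cover 3 when shut (third from the -y end, next to the middle deck; at x = 0, y = 82, z = 80 mm in the duct's frame). The cover is a plain white plate, 130 mm (x) by 100 mm (y), 6 mm thick. Axes as the duct's.
- cover_3 (a joint): Tilt (rad) of cover 3 about a line along the duct's y through its middle: 0 shut, + robot-side (-x) half down and far half up, - the reverse; stops at +-0.8. Locked, it tips under 0.05 rad. Unlocked, it tips either way at about 2 N on the middle of a half (friction 60 mN m) and stays at the angle where it is left; the space below is free to 50 mm under the rim.
- cover_4_mid (a point): Point fixed to the duct: centre of the top face of cover 4 when shut (the one farthest towards the +y end; at x = 0, y = 195, z = 80 mm in the duct's frame). The cover is a plain white plate, 130 mm (x) by 100 mm (y), 6 mm thick. Axes as the duct's.
- cover_4 (a joint): Tilt (rad) of cover 4 about a line along the duct's y through its middle: 0 shut, + robot-side (-x) half down and far half up, - the reverse; stops at +-0.8. Locked, it tips under 0.05 rad. Unlocked, it tips either way at about 2 N on the middle of a half (friction 60 mN m) and stays at the angle where it is left; the space below is free to 50 mm under the rim.
- tape_roll: Loose roll of white tape, 50 mm across, 18 mm high, lying on the duct's middle deck. Origin: centre of its underside.
- weight: Loose brass balance weight with a knob, 28 mm across, 38 mm high, standing on the duct's +y end deck. Origin: centre of its underside.
- screwdriver: Loose screwdriver, 180 mm long, lying on the bench on the robot's side of the duct. Origin: below its middle; x along it.
- wrench: Loose steel wrench, 160 mm long, lying on the bench on the robot's side of the duct. Origin: below its middle; x along it.
- mug: Loose white mug, 76 mm across, 85 mm high, standing beyond the duct. Origin: centre of its underside.
- bottle: Loose amber bottle, 56 mm across, 130 mm high, standing beyond the duct. Origin: centre of its underside.
- jar: Loose clear jar with black cap, 50 mm across, 60 mm high, standing beyond the duct. Origin: centre of its underside.

How it is judged:
By the outcome, as a careful person would: the job done as asked, in the order asked, and still so for the second after the job is handed in, with the robot touching nothing.
It also fails if it takes over 51 s, if anything falls off the work surface, if the arm or the gripper's body presses on something with over 40 N, if the wrist force passes 120 N, or if a joint passes its speed limit or range.

## Working session

There is one attempt and no reset: what is moved stays moved. The work goes in short steps, Python scripts to look and compute and a tool call to move; the robot and the scene stay as the last step left them, time stands still between calls to the robot, and variables do not carry over. Pictures are saved under pics/ and viewed, on a budget of 10 in all, crops included, one or two more only if the job needs it, and the job is handed in when it is done.

Besides the shell and the picture viewer there is one more tool, called after "Request:" as name(argument=value, ...) on one line, values as JSON. servo_tool: Moves the arm, as the interface text tells. Its arguments: {"type":"object","properties":{"steps":{"type":"array"},"newtons":{"type":"number"}},"required":["steps"]}

```bash
mkdir -p pics; ls; python3 - <<'E'
from workcell import *
import cv2,numpy as np
for n in("scene","top"):
    im=camera(n); cv2.imwrite(f"pics/{n}0.png",im[:,:,::-1])
    c=get_calibration(n); print(n,c)
    for q in("duct","cover_1_mid","tape_roll","weight","mug","bottle","jar"):
        print(q,[(np.round(d["position"]).tolist(),round(d["confidence"],2)) for d in recognise(q,n)])
s=sense();print(s)
E
```

```text
pics
scene {'camera_matrix': array([[423.87240801,   0.        , 321.0611314 ],
       [  0.        , 423.87240801, 200.92502793],
       [  0.        ,   0.        ,   1.        ]]), 'k1': -0.05692117599703007, 'extrinsics': array([[-0.4154758 ,  0.90952425,  0.01206236,  0.21097417],
       [-0.53515625, -0.25514252,  0.80530124,  0.2482406 ],
       [ 0.73551863,  0.32812792,  0.59274313, -1.43933313],
       [ 0.        ,  0.        ,  0.        ,  1.        ]])}
duct [([207.0, 332.0], 0.91), ([201.0, 442.0], 0.49)]
cover_1_mid [([207.0, 333.0], 0.78)]
tape_roll [([193.0, 320.0], 0.73), ([207.0, 327.0], 0.72)]
weight [([202.0, 442.0], 0.44)]
mug [([276.0, 385.0], 0.82)]
bottle [([248.0, 292.0], 0.74), ([208.0, 330.0], 0.63)]
jar [([246.0, 243.0], 0.71)]
top {'camera_matrix': array([[396.86146281,   0.        , 325.01050174],
       [  0.        , 396.86146281, 203.16253184],
       [  0.        ,   0.        ,   1.        ]]), 'k1': -0.02634431703519339, 'extrinsics': array([[ 0.15052524, -0.98858536,  0.00641425, -0.0445817 ],
       [ 0.95588972,  0.1471961 ,  0.25418135, -0.59
[... 539 characters left out ...]
554e+00, -2.23383832e-01]), 'joint_vel': array([ 1.18466255e-03, -7.02626975e-06,  3.05578287e-04, -1.88943004e-03,
       -1.25314473e-03,  1.55360278e-04]), 'joint_efforts': array([ 7.13402987e-04, -4.02085841e+01, -2.52410066e+01,  6.95312675e-02,
        3.18606128e-02, -1.96404437e-05]), 'ee_pos': array([ 0.14345643, -0.50502866,  0.21823709]), 'orientation': array([[ 9.61936756e-01,  2.73272167e-01, -2.07076089e-05],
       [ 2.73272166e-01, -9.61936756e-01, -1.67935152e-05],
       [-2.45086104e-05,  1.04954864e-05, -1.00000000e+00]]), 'force': array([ 0.51559582, -0.03345861, -0.96026944]), 'wrist_torque': array([0.05496778, 0.02598596, 0.00407742]), 'grip_width': 1.0007148943218642}
```

View pics/top0.png

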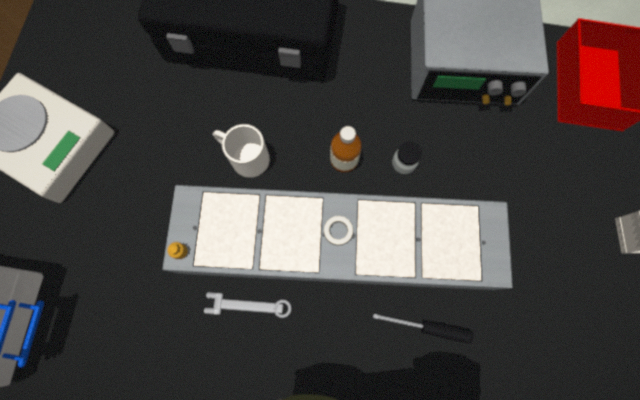

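View pics/scene0.png

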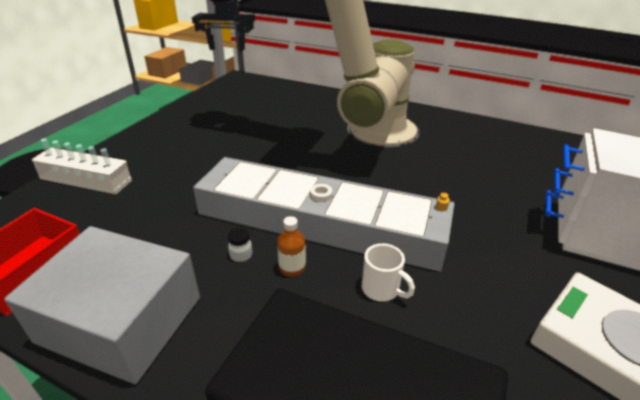

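The top view shows the four white covers centred near columns 227, 291, 386 and 451 (row about 235). The tape roll is at (338,230), the weight on the left end (177,250), and the bottle, jar and mug are beyond the duct. In the scene view the same row of covers is unobstructed. Next I'll fit the duct pose from the cover quads.

```bash
cat > h.py <<'E'
import cv2,numpy as np
from workcell import *
def ray(n,uv):
    c=get_calibration(n);K=c["camera_matrix"];E=c["extrinsics"]
    p=cv2.undistortPoints(np.array(uv,float).reshape(-1,1,2),K,np.array([c["k1"],0,0,0,0.]),).reshape(-1,2)
    # k1 acts on undistorted slopes (same as OpenCV)
    d=np.c_[p[:,0],-p[:,1],-np.ones(len(p))]@E[:3,:3]
    return -E[:3,:3].T@E[:3,3],d
def onz(n,uv,z):
    o,d=ray(n,uv);return o+d*((z-o[2])/d[:,2])[:,None]
def blobs(im,roi):
    r0,r1,c0,c1=roi;m=np.zeros(im.shape[:2],np.uint8)
    m[r0:r1,c0:c1]=(im[r0:r1,c0:c1].min(2)>195)*255
    k,l,s,c=cv2.connectedComponentsWithStats(m,connectivity=4)
    return [(s[i],c[i],l==i) for i in range(1,k) if s[i][4]>700]
E
python3 - <<'E'
from h import *
from scipy.optimize import least_squares
ys=np.array([-.195,-.082,.082,.195])
R={}
for n,roi in(("top",(185,285,185,490)),("scene",(155,240,205,440))):
    im=cv2.imread(f"pics/{n}0.png")
    b=blobs(im,roi); print(n,[(x[0].tolist(),x[1].round(1).tolist()) for x in b])
    uv=[x[1] for x in b if x[0][4]>700]
    P=onz(n,uv,.08); P=P[np.argsort(P[:,1])]; print(P.round(4))
    if len(P)==4:
        d=P[:,:2].mean(0); u=(P[3]-P[0])[:2]; print(n,d,"yaw",np.arctan2(-u[0],u[1]),"len",np.linalg.norm(u), (P[2]-P[1]))
for n,z,l in(("top",.08+.01,[(338,230)]),("top",.1,[(177,250)]),("top",.0,[(346,165),(404,168),(250,170)])): print(onz(n,l,z).round(3))
E
```

```text
top [([194, 193, 65, 76, 4102], [226.8, 230.4]), ([261, 196, 62, 76, 4135], [291.4, 233.9]), ([357, 201, 58, 76, 4120], [385.4, 238.7]), ([422, 204, 59, 76, 4135], [450.4, 241.9])]
[[ 0.5609 -0.1792  0.08  ]
 [ 0.5494 -0.0668  0.08  ]
 [ 0.533   0.0956  0.08  ]
 [ 0.5219  0.2076  0.08  ]]
top [0.54132097 0.0143124 ] yaw 0.10045560192066863 len 0.38882177437193105 [-0.01638546  0.16240633  0.        ]
scene [([216, 163, 59, 35, 1250], [245.3, 179.9]), ([258, 171, 74, 37, 1493], [290.8, 188.9]), ([326, 183, 56, 41, 1534], [354.8, 202.9]), ([376, 192, 54, 44, 1652], [404.0, 213.2])]
[[ 0.5716 -0.1743  0.08  ]
 [ 0.558  -0.0566  0.08  ]
 [ 0.5449  0.0998  0.08  ]
 [ 0.5339  0.2114  0.08  ]]
scene [0.55213565 0.02006885] yaw 0.09750849547901419 len 0.38757481003706723 [-0.01311663  0.15644372  0.        ]
[[0.55  0.017 0.09 ]]
[[0.474 0.278 0.1  ]]
[[ 0.703  0.019  0.   ]
 [ 0.715 -0.099  0.   ]
 [ 0.663  0.209  0.   ]]
```

```bash
cat >> h.py <<'E'
def proj(n,P):
    c=get_calibration(n);E=c["extrinsics"];p=np.asarray(P,float)@E[:3,:3].T+E[:3,3]
    s=np.c_[p[:,0],-p[:,1]]/-p[:,2:];s=s*(1+c["k1"]*(s**2).sum(1))[:,None]
    K=c["camera_matrix"];return np.c_[s[:,0]*K[0,0]+K[0,2],s[:,1]*K[1,1]+K[1,2]]
D=(.542,.0145,.10)
def loc(x,y,z,d=D):
    c,s=np.cos(d[2]),np.sin(d[2]);return [d[0]+c*x-s*y,d[1]+s*x+c*y,z]
E
python3 - <<'E'
from h import *
out=[]
for n,(r,c) in(("top",(170,150)),("scene",(140,180))):
    im=cv2.imread(f"pics/{n}0.png");S=2
    im=cv2.resize(im[r:r+130,c:c+380],None,fx=S,fy=S)
    for hx,y0,y1,z in [(.065,y-.05,y+.05,.08) for y in(-.195,-.082,.082,.195)]+[(.075,-.297,.297,.08)]:
        q=proj(n,[loc(a,b,z) for a,b in((-hx,y0),(hx,y0),(hx,y1),(-hx,y1))])
        cv2.polylines(im,[np.round((q-[c,r]+.5)*S).astype(int)],True,(0,0,255) if z else (0,255,0),1)
    out.append(im)
cv2.imwrite("pics/ov.png",np.vstack(out))
E
```

```text
(no output)
```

View pics/ov.png

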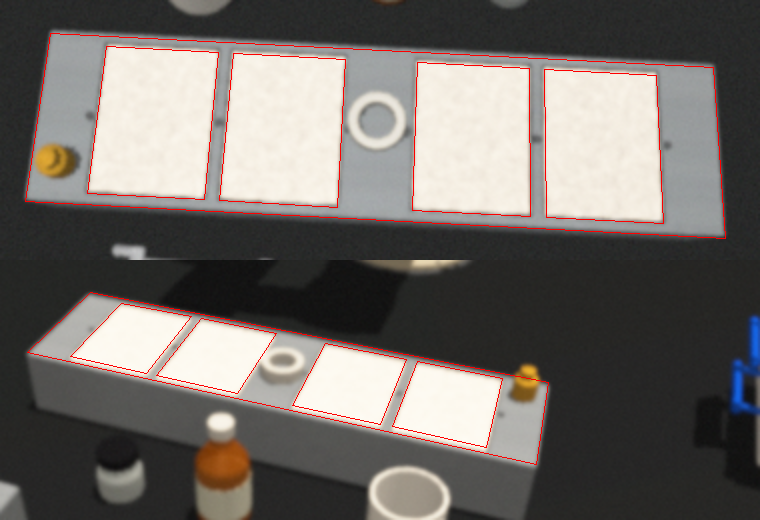

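The overlay of the fitted duct pose (0.542, 0.0145, yaw 0.10) matches the covers and rim in both views to about a pixel. Moving above cover 1's robot-side half with the fingers closed.

Request:
servo_tool(newtons=10, steps=[{"delta_rot": [0, 0, 0.177], "slide": [0.457, -0.205, 0], "jaw": 1}, {"delta_rot": [0, 0, 0.177], "slide": [0.457, -0.205, 0], "jaw": 1}, {"delta_rot": [0, 0, 0.177], "slide": [0.457, -0.205, 0], "jaw": 1}, {"delta_rot": [0, 0, 0.177], "slide": [0.457, -0.205, 0], "jaw": 1}, {"delta_rot": [0, 0, 0.177], "slide": [0.457, -0.205, 0], "jaw": 1}, {"delta_rot": [0, 0, 0.177], "slide": [0.457, -0.205, 0], "jaw": 1}, {"delta_rot": [0, 0, 0.177], "slide": [0.457, -0.205, 0], "jaw": 1}, {"delta_rot": [0, 0, 0.177], "slide": [0.457, -0.205, 0], "jaw": 1}, {"delta_rot": [0, 0, 0.177], "slide": [0.457, -0.205, 0], "jaw": 1}, {"delta_rot": [0, 0, 0.177], "slide": [0.457, -0.205, 0], "jaw": 1}, {"delta_rot": [0, 0, 0.177], "slide": [0.457, -0.205, 0], "jaw": 1}, {"delta_rot": [0, 0, 0.177], "slide": [0.457, -0.205, 0], "jaw": 1}, {"delta_rot": [0, 0, 0.177], "slide": [0.457, -0.205, 0], "jaw": 1}, {"delta_rot": [0, 0, 0.177], "slide": [0.457, -0.205, 0], "jaw": 1}, {"delta_rot": [0, 0, 0.177], "slide": [0.457, -0.205, 0.06], "jaw": 1}, {"delta_rot": [0, 0, 0.177], "slide": [0.457, -0.205, 0.09], "jaw": 1}, {"delta_rot": [0, 0, 0.177], "slide": [0.457, -0.205, 0.108], "jaw": 1}, {"delta_rot": [0, 0, 0.177], "slide": [0.457, -0.205, 0.108], "jaw": 1}])

```text
t: 2.3
ee_pos: [0.5237, -0.1828, 0.1055]
orientation: [[0.995, 0.098, -0.008], [0.098, -0.995, 0.005], [-0.008, -0.005, -1.0]]
force: [-0.6, -0.9, -0.5]
grip_width: 0.008
```

Request:
servo_tool(steps=[{"delta_rot": [0, 0, 0], "slide": [0, 0, 0.012], "jaw": 1}, {"delta_rot": [0, 0, 0], "slide": [0, 0, 0.02], "jaw": 1}, {"delta_rot": [0, 0, 0], "slide": [0, 0, 0.025], "jaw": 1}, {"delta_rot": [0, 0, 0], "slide": [0, 0, 0.025], "jaw": 1}, {"delta_rot": [0, 0, 0], "slide": [0, 0, 0.025], "jaw": 1}, {"delta_rot": [0, 0, 0], "slide": [0, 0, 0.025], "jaw": 1}])

```text
t: 2.8
ee_pos: [0.5274, -0.1833, 0.0862]
orientation: [[0.995, 0.1, 0.001], [0.1, -0.995, -0.001], [0.001, 0.001, -1.0]]
force: [0.1, 0.5, 0.4]
grip_width: 0.003
```

```bash
python3 - <<'E'
from h import *
s=sense();print(s["ee_pos"].round(4),s["force"].round(2),s["orientation"].round(4))
for y in(-.195,-.082,.082,.195): print(np.round(loc(-.035,y,.08),4),np.round(loc(.035,y,.08),4))
E
```

```text
[ 0.5274 -0.1833  0.0862] [0.06 0.45 0.36] [[ 9.95e-01  9.95e-02  1.20e-03]
 [ 9.95e-02 -9.95e-01 -8.00e-04]
 [ 1.10e-03  9.00e-04 -1.00e+00]]
[ 0.5266 -0.183   0.08  ] [ 0.5963 -0.176   0.08  ]
[ 0.5154 -0.0706  0.08  ] [ 0.585  -0.0636  0.08  ]
[0.499  0.0926 0.08  ] [0.5686 0.0996 0.08  ]
[0.4877 0.205  0.08  ] [0.5574 0.212  0.08  ]
```

Request:
servo_tool(steps=[{"delta_rot": [0, 0, 0], "slide": [0, 0, 0.002], "jaw": 1}, {"delta_rot": [0, 0, 0], "slide": [0, 0, 0.004], "jaw": 1}, {"delta_rot": [0, 0, 0], "slide": [0, 0, 0.0055], "jaw": 1}, {"delta_rot": [0, 0, 0], "slide": [0, 0, 0.0065], "jaw": 1}, {"delta_rot": [0, 0, 0], "slide": [0, 0, 0.0065], "jaw": 1}, {"delta_rot": [0, 0, 0], "slide": [0, 0, 0.0065], "jaw": 1}])

```text
t: 3.3
ee_pos: [0.527, -0.1829, 0.0787]
orientation: [[0.995, 0.1, -0.0], [0.1, -0.995, 0.0], [-0.0, -0.0, -1.0]]
force: [-0.1, -0.5, 0.6]
grip_width: 0.005
```

Request:
servo_tool(steps=[{"delta_rot": [0, 0, 0], "slide": [0, 0, 0.0007], "jaw": 1}, {"delta_rot": [0, 0, 0], "slide": [0, 0, 0.0014], "jaw": 1}, {"delta_rot": [0, 0, 0], "slide": [0, 0, 0.0014], "jaw": 1}, {"delta_rot": [0, 0, 0], "slide": [0, 0, 0.0014], "jaw": 1}])

```text
t: 3.63
ee_pos: [0.527, -0.1829, 0.0773]
orientation: [[0.995, 0.1, -0.0], [0.1, -0.995, 0.0], [-0.0, -0.0, -1.0]]
force: [-0.3, 0.5, 0.4]
grip_width: 0.005
```

Request:
servo_tool(steps=[{"delta_rot": [0, 0, 0], "slide": [0, 0, 0.0007], "jaw": 1}, {"delta_rot": [0, 0, 0], "slide": [0, 0, 0.0014], "jaw": 1}, {"delta_rot": [0, 0, 0], "slide": [0, 0, 0.0014], "jaw": 1}, {"delta_rot": [0, 0, 0], "slide": [0, 0, 0.0014], "jaw": 1}])

```text
t: 3.97
ee_pos: [0.527, -0.1829, 0.0759]
orientation: [[0.995, 0.1, -0.0], [0.1, -0.995, 0.0], [-0.0, -0.0, -1.0]]
force: [-0.5, 0.3, -0.8]
grip_width: 0.001
```

```bash
python3 - <<'E'
from h import *
s=sense();print(s["ee_pos"].round(4),s["force"].round(2),s["wrist_torque"].round(3))
out=[]
for n,(r,c) in(("top",(170,150)),("scene",(100,180))):
    im=camera(n)[:,:,::-1].copy();cv2.imwrite(f"pics/{n}1.png",im)
    out.append(cv2.resize(im[r:r+140,c:c+380],None,fx=2,fy=2,interpolation=cv2.INTER_CUBIC))
cv2.imwrite("pics/v1.png",np.vstack(out))
E
```

```text
[ 0.527  -0.1829  0.0759] [-0.46  0.3  -0.83] [ 0.059 -0.033 -0.029]
```

View pics/v1.png

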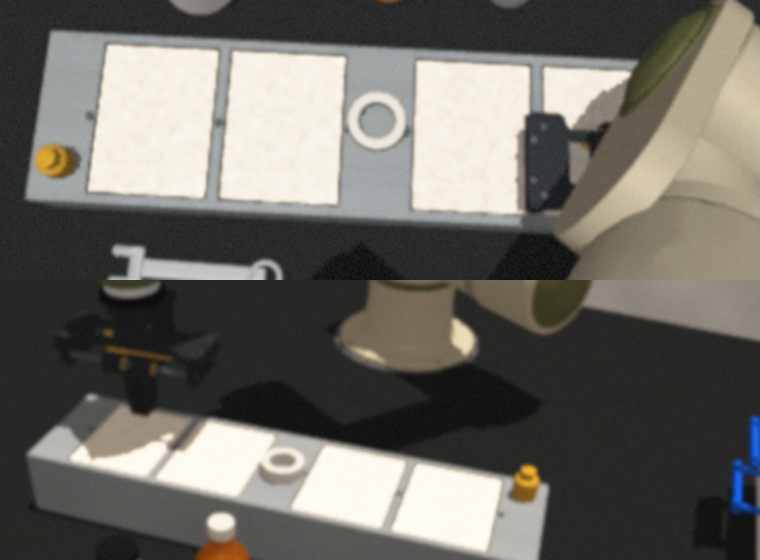

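```bash
python3 - <<'E'
from h import *
e=[.527,-.183,.076]
for z in(.07,.076,.08,.086,.092): print(z,(2*(proj("scene",[[e[0]+.009,e[1],z]])-[180,100])+[0,280]).round(1))
im=cv2.imread("pics/scene1.png");cv2.imwrite("pics/z1.png",cv2.resize(im[140:195,205:305],None,fx=7,fy=7,interpolation=cv2.INTER_CUBIC))
E
```

```text
0.07 [[141.  430.6]]
0.076 [[140.6 426.5]]
0.08 [[140.4 423.8]]
0.086 [[140.  419.8]]
0.092 [[139.5 415.7]]
```

View pics/z1.png

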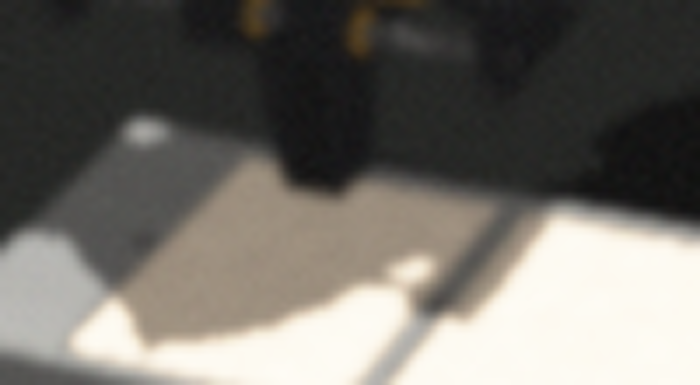

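```bash
python3 - <<'E'
from h import *
def P(a,x,y): # cover1 tilt a
    return loc(x*np.cos(a),y,.08-0+x*np.sin(a))
for a in(0,.1,.17,.25): print(a,(7*(proj("scene",[P(a,.065,-.245),P(a,.065,-.145),P(a,-.065,-.245),P(a,-.065,-.145)])-[205,140])).round(0).tolist())
s=sense();print(s["t"],s["ee_pos"].round(4),s["force"].round(2))
im=cv2.imread("pics/scene0.png");a=cv2.resize(im[140:195,205:305],None,fx=7,fy=7,interpolation=cv2.INTER_CUBIC)
cv2.imwrite("pics/z01.png",np.vstack([a[150:],cv2.imread("pics/z1.png")[100:]]))
E
```

```text
0 [[65.0, 333.0], [332.0, 391.0], [245.0, 146.0], [492.0, 194.0]]
0.1 [[63.0, 316.0], [331.0, 374.0], [246.0, 161.0], [492.0, 210.0]]
0.17 [[62.0, 304.0], [330.0, 362.0], [247.0, 173.0], [492.0, 221.0]]
0.25 [[62.0, 290.0], [330.0, 348.0], [247.0, 186.0], [492.0, 234.0]]
4.0667 [ 0.527  -0.1829  0.0759] [-0.64  0.06 -0.81]
```

View pics/z01.png

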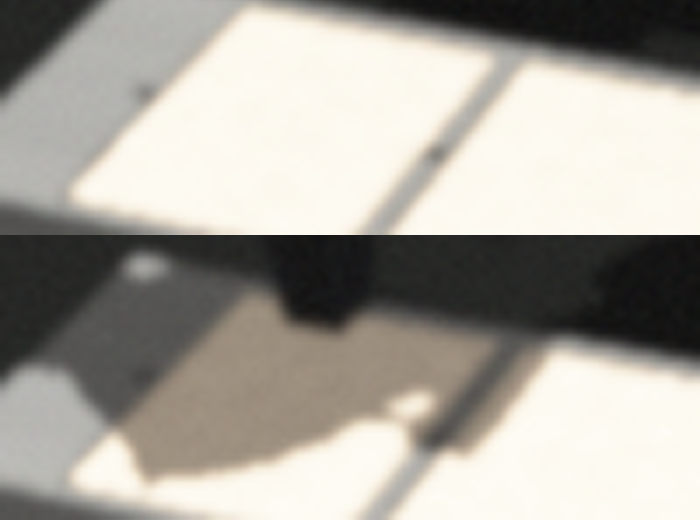

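The cover has not moved: its far corner is at the same pixel as before, and the force is only noise. The fingertip shows at (320,192) in the crop, above where its reported z should put it. The closed tips are therefore about 1 cm higher than the TCP reading, and I'll keep feeling downwards.

Request:
servo_tool(steps=[{"delta_rot": [0, 0, 0], "slide": [0, 0, 0.0015], "jaw": 1}, {"delta_rot": [0, 0, 0], "slide": [0, 0, 0.003], "jaw": 1}, {"delta_rot": [0, 0, 0], "slide": [0, 0, 0.004], "jaw": 1}, {"delta_rot": [0, 0, 0], "slide": [0, 0, 0.004], "jaw": 1}, {"delta_rot": [0, 0, 0], "slide": [0, 0, 0.004], "jaw": 1}])

```text
t: 4.48
ee_pos: [0.527, -0.1829, 0.0718]
orientation: [[0.995, 0.1, -0.0], [0.1, -0.995, 0.0], [-0.0, -0.0, -1.0]]
force: [0.6, -1.3, -0.5]
grip_width: 0.007
```

Request:
servo_tool(steps=[{"delta_rot": [0, 0, 0], "slide": [0, 0, 0.001], "jaw": 1}, {"delta_rot": [0, 0, 0], "slide": [0, 0, 0.002], "jaw": 1}, {"delta_rot": [0, 0, 0], "slide": [0, 0, 0.002], "jaw": 1}, {"delta_rot": [0, 0, 0], "slide": [0, 0, 0.002], "jaw": 1}])

```text
t: 4.82
ee_pos: [0.527, -0.1829, 0.0699]
orientation: [[0.995, 0.1, -0.0], [0.1, -0.995, 0.0], [-0.0, -0.0, -1.0]]
force: [0.5, -0.4, -0.0]
grip_width: 0.01
```

```bash
python3 - <<'E'
from h import *
s=sense();print(s["ee_pos"].round(4),s["force"].round(2),s["wrist_torque"].round(3),s["joint_efforts"].round(2))
im=camera("scene")[:,:,::-1].copy();cv2.imwrite("pics/scene2.png",im)
a=cv2.imread("pics/scene1.png")
f=lambda i:cv2.resize(i[140:180,225:275],None,fx=8,fy=8,interpolation=cv2.INTER_CUBIC)
cv2.imwrite("pics/z2.png",np.hstack([f(a),f(im)]))
E
```

```text
[ 0.527  -0.1829  0.0699] [ 0.48 -0.4  -0.04] [0.012 0.03  0.056] [ -0.   -46.43 -21.44   0.05  -0.06  -0.  ]
```

View pics/z2.png

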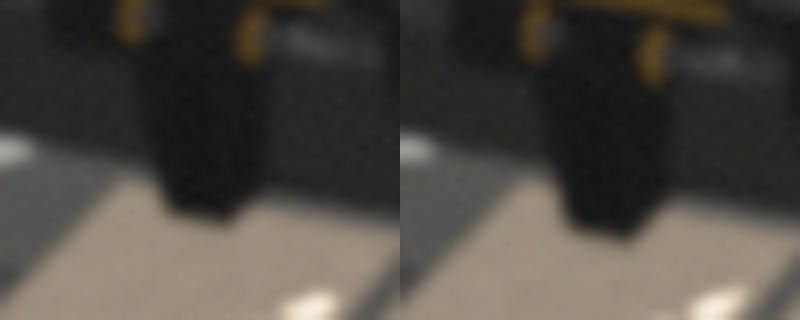

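The tip has moved down about 2 px between the two pictures, now at row 240 of the crop, and still touches nothing. An estimated 3–5 mm is left.

Request:
servo_tool(steps=[{"delta_rot": [0, 0, 0], "slide": [0, 0, 0.001], "jaw": 1}, {"delta_rot": [0, 0, 0], "slide": [0, 0, 0.002], "jaw": 1}, {"delta_rot": [0, 0, 0], "slide": [0, 0, 0.002], "jaw": 1}, {"delta_rot": [0, 0, 0], "slide": [0, 0, 0.002], "jaw": 1}])

```text
t: 5.2
ee_pos: [0.527, -0.1829, 0.0679]
orientation: [[0.995, 0.1, -0.0], [0.1, -0.995, 0.0], [-0.0, -0.0, -1.0]]
force: [0.7, -0.4, -0.1]
grip_width: 0.005
```

Request:
servo_tool(steps=[{"delta_rot": [0, 0, 0], "slide": [0, 0, 0.0005], "jaw": 1}, {"delta_rot": [0, 0, 0], "slide": [0, 0, 0.001], "jaw": 1}, {"delta_rot": [0, 0, 0], "slide": [0, 0, 0.001], "jaw": 1}])

```text
t: 5.45
ee_pos: [0.527, -0.1829, 0.0668]
orientation: [[0.995, 0.1, -0.0], [0.1, -0.995, 0.0], [-0.0, -0.0, -1.0]]
force: [-0.9, -0.1, 0.4]
grip_width: 0.006
```

Request:
servo_tool(steps=[{"delta_rot": [0, 0, 0], "slide": [0, 0, 0.0005], "jaw": 1}, {"delta_rot": [0, 0, 0], "slide": [0, 0, 0.001], "jaw": 1}, {"delta_rot": [0, 0, 0], "slide": [0, 0, 0.001], "jaw": 1}])

```text
t: 5.7
ee_pos: [0.527, -0.1829, 0.0658]
orientation: [[0.995, 0.1, -0.0], [0.1, -0.995, 0.0], [-0.0, -0.0, -1.0]]
force: [-0.5, 0.2, 0.3]
grip_width: 0.007
```

Request:
servo_tool(steps=[{"delta_rot": [0, 0, 0], "slide": [0, 0, 0.0005], "jaw": 1}, {"delta_rot": [0, 0, 0], "slide": [0, 0, 0.001], "jaw": 1}, {"delta_rot": [0, 0, 0], "slide": [0, 0, 0.001], "jaw": 1}])

```text
t: 5.95
ee_pos: [0.527, -0.1829, 0.0648]
orientation: [[0.995, 0.1, -0.0], [0.1, -0.995, 0.0], [-0.0, -0.0, -1.0]]
force: [0.2, -0.3, 0.2]
grip_width: 0.001
```

Request:
servo_tool(steps=[{"delta_rot": [0, 0, 0], "slide": [0, 0, 0.0005], "jaw": 1}, {"delta_rot": [0, 0, 0], "slide": [0, 0, 0.001], "jaw": 1}, {"delta_rot": [0, 0, 0], "slide": [0, 0, 0.001], "jaw": 1}])

```text
t: 6.2
ee_pos: [0.527, -0.1829, 0.0638]
orientation: [[0.995, 0.1, -0.0], [0.1, -0.995, 0.0], [-0.0, -0.0, -1.0]]
force: [-0.4, 0.5, 0.9]
grip_width: 0.005
```

```bash
python3 - <<'E'
from h import *
s=sense();print(s["ee_pos"].round(4),s["force"].round(2))
im=camera("scene")[:,:,::-1].copy();cv2.imwrite("pics/scene3.png",im)
a=cv2.imread("pics/scene2.png")
f=lambda i:cv2.resize(i[140:195,205:290],None,fx=8,fy=8,interpolation=cv2.INTER_CUBIC)
cv2.imwrite("pics/z3.png",f(im))
# far edge of cover 1: bright/grey transition per column, before vs now
b=cv2.imread("pics/scene0.png")
for c in(217,219,221,235,245): print(c,[x[170:200,c,0].tolist() for x in(b,im)])
E
```

```text
[ 0.527  -0.1829  0.0638] [-0.44  0.49  0.85]
217 [[176, 175, 175, 175, 175, 176, 174, 177, 175, 173, 174, 174, 171, 166, 166, 178, 206, 228, 236, 230, 205, 173, 141, 108, 89, 81, 82, 82, 82, 81], [84, 83, 84, 84, 86, 101, 129, 152, 165, 175, 176, 175, 174, 170, 170, 181, 208, 231, 238, 232, 210, 178, 144, 112, 91, 84, 84, 82, 83, 81]]
219 [[174, 174, 173, 176, 178, 173, 175, 174, 174, 174, 172, 167, 164, 172, 201, 228, 236, 239, 240, 235, 218, 183, 157, 127, 95, 82, 82, 83, 79, 81], [83, 82, 81, 83, 82, 85, 89, 93, 111, 137, 157, 168, 166, 178, 206, 231, 239, 242, 242, 238, 222, 188, 162, 130, 103, 84, 84, 84, 84, 83]]
221 [[176, 173, 175, 176, 175, 177, 175, 176, 172, 170, 172, 184, 208, 228, 237, 239, 240, 239, 240, 236, 224, 197, 175, 143, 107, 89, 82, 82, 83, 82], [82, 81, 82, 82, 80, 82, 83, 82, 85, 91, 107, 129, 171, 216, 237, 241, 242, 242, 242, 238, 228, 202, 177, 147, 112, 91, 87, 85, 85, 84]]
235 [[237, 238, 239, 240, 242, 242, 241, 241, 241, 241, 241, 240, 240, 240, 241, 240, 240, 241, 240, 241, 240, 240, 237, 229, 204, 178, 147, 115, 92, 87], [125, 126, 127, 129, 129, 130, 128, 128, 126, 128, 129, 127, 129, 126, 126, 128, 128, 150, 193, 228, 239, 242, 240, 232, 210, 182, 150, 116, 96, 90]]
245 [[239, 239, 239, 239, 239, 240, 239, 240, 239, 239, 239, 238, 239, 240, 241, 240, 239, 238, 239, 238, 239, 241, 242, 243, 241, 236, 217, 187, 157, 124], [109, 120, 127, 128, 125, 125, 125, 125, 123, 126, 124, 124, 124, 128, 134, 155, 201, 231, 238, 240, 241, 243, 244, 245, 244, 238, 223, 188, 162, 128]]
```

View pics/z3.png

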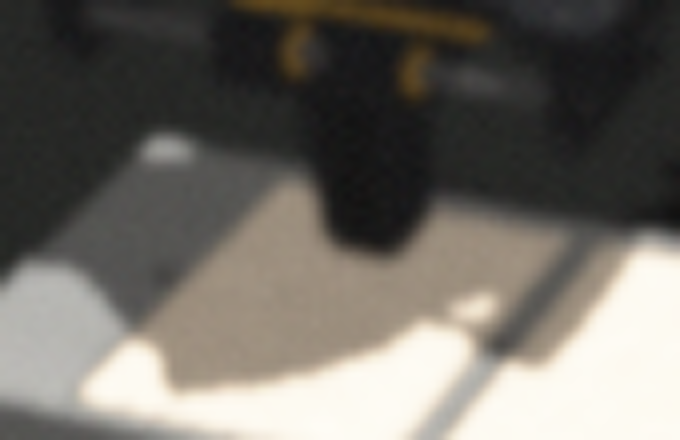

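The cover edge is still unchanged and the tip shows at row 250 of the crop, so contact should be close. Continuing in small steps.

Request:
servo_tool(steps=[{"delta_rot": [0, 0, 0], "slide": [0, 0, 0.0005], "jaw": 1}, {"delta_rot": [0, 0, 0], "slide": [0, 0, 0.001], "jaw": 1}, {"delta_rot": [0, 0, 0], "slide": [0, 0, 0.001], "jaw": 1}])

```text
t: 6.5
ee_pos: [0.527, -0.1829, 0.0628]
orientation: [[0.995, 0.1, -0.0], [0.1, -0.995, 0.0], [-0.0, -0.0, -1.0]]
force: [0.2, -0.6, -0.4]
grip_width: 0.002
```

Request:
servo_tool(steps=[{"delta_rot": [0, 0, 0], "slide": [0, 0, 0.0005], "jaw": 1}, {"delta_rot": [0, 0, 0], "slide": [0, 0, 0.001], "jaw": 1}, {"delta_rot": [0, 0, 0], "slide": [0, 0, 0.001], "jaw": 1}])

```text
t: 6.75
ee_pos: [0.527, -0.1829, 0.0618]
orientation: [[0.995, 0.1, -0.0], [0.1, -0.995, 0.0], [-0.0, -0.0, -1.0]]
force: [0.7, -0.1, 0.4]
grip_width: 0.008
```

Request:
servo_tool(steps=[{"delta_rot": [0, 0, 0], "slide": [0, 0, 0.0005], "jaw": 1}, {"delta_rot": [0, 0, 0], "slide": [0, 0, 0.001], "jaw": 1}, {"delta_rot": [0, 0, 0], "slide": [0, 0, 0.001], "jaw": 1}])

```text
t: 7.0
ee_pos: [0.527, -0.1829, 0.0608]
orientation: [[0.995, 0.1, -0.0], [0.1, -0.995, 0.0], [-0.0, -0.0, -1.0]]
force: [-0.4, -0.1, 0.6]
grip_width: 0.007
```

Request:
servo_tool(steps=[{"delta_rot": [0, 0, 0], "slide": [0, 0, 0.0005], "jaw": 1}, {"delta_rot": [0, 0, 0], "slide": [0, 0, 0.001], "jaw": 1}, {"delta_rot": [0, 0, 0], "slide": [0, 0, 0.001], "jaw": 1}])

```text
t: 7.25
ee_pos: [0.527, -0.1829, 0.0599]
orientation: [[0.995, 0.1, -0.0], [0.1, -0.995, 0.0], [-0.0, -0.0, -1.0]]
force: [0.2, 0.4, 0.0]
grip_width: 0.009
```

```bash
cat >> h.py <<'E'
def edges(im,cols,r0,r1):
    "row where far edge of a cover falls (bright->dark) below, sub-pixel at level 160"
    o=[]
    for c in cols:
        v=im[r0:r1,c,0].astype(float);i=max([k for k in range(len(v)-1) if v[k]>=190>v[k+1]],default=None)
        o.append(None if i is None else round(r0+i+(v[i]-190)/(v[i]-v[i+1]),2))
    return o
E
python3 - <<'E'
from h import *
im=camera("scene")[:,:,::-1].copy();cv2.imwrite("pics/scene4.png",im)
for k in(0,1,2,3,4):
    x=cv2.imread(f"pics/scene{k}.png")
    print(k,edges(x,(219,225,235,245),180,200),[int(v) for v in x[155:180,251,0]])
s=sense();print(s["ee_pos"].round(4),s["force"].round(2))
E
```

```text
0 [np.float64(190.8), np.float64(192.12), np.float64(194.54), np.float64(196.9)] [34, 36, 36, 37, 35, 44, 72, 119, 161, 189, 221, 234, 238, 239, 239, 238, 238, 239, 239, 239, 239, 238, 239, 239, 239]
1 [np.float64(190.94), np.float64(192.22), np.float64(194.64), np.float64(196.97)] [24, 24, 24, 23, 23, 19, 21, 25, 24, 23, 21, 37, 64, 95, 117, 122, 124, 124, 126, 125, 124, 124, 125, 127, 124]
2 [np.float64(191.0), np.float64(192.27), np.float64(194.64), np.float64(196.94)] [25, 21, 24, 22, 23, 24, 20, 22, 24, 23, 23, 22, 26, 35, 64, 95, 115, 124, 126, 126, 124, 124, 125, 127, 124]
3 [np.float64(190.94), np.float64(192.27), np.float64(194.71), np.float64(196.94)] [23, 21, 21, 24, 22, 23, 23, 20, 24, 22, 20, 21, 23, 25, 24, 30, 58, 93, 116, 125, 125, 124, 129, 125, 125]
4 [np.float64(190.97), np.float64(192.2), np.float64(194.62), np.float64(197.0)] [24, 23, 24, 25, 24, 21, 25, 25, 24, 21, 19, 23, 25, 20, 24, 23, 28, 53, 90, 114, 124, 125, 127, 127, 125]
[ 0.527  -0.1829  0.0599] [ 0.12  1.31 -0.65]
```

Request:
servo_tool(steps=[{"delta_rot": [0, 0, 0], "slide": [0, 0, 0.0005], "jaw": 1}, {"delta_rot": [0, 0, 0], "slide": [0, 0, 0.001], "jaw": 1}, {"delta_rot": [0, 0, 0], "slide": [0, 0, 0.001], "jaw": 1}])

```text
t: 7.55
ee_pos: [0.5271, -0.183, 0.0596]
orientation: [[0.995, 0.1, 0.0], [0.1, -0.995, -0.0], [0.0, 0.0, -1.0]]
force: [-2.8, 1.5, 6.3]
grip_width: 0.005
```

Request:
servo_tool(steps=[{"delta_rot": [0, 0, 0], "slide": [0, 0, 0.0005], "jaw": 1}, {"delta_rot": [0, 0, 0], "slide": [0, 0, 0.001], "jaw": 1}, {"delta_rot": [0, 0, 0], "slide": [0, 0, 0.001], "jaw": 1}])

```text
t: 7.8
ee_pos: [0.5271, -0.183, 0.0595]
orientation: [[0.995, 0.1, 0.0], [0.1, -0.995, -0.0], [0.0, 0.001, -1.0]]
force: [-7.0, 3.2, 16.4]
grip_width: 0.008
```

```bash
python3 - <<'E'
from h import *
im=camera("scene")[:,:,::-1].copy();cv2.imwrite("pics/scene5.png",im)
for k in(4,5):
    x=cv2.imread(f"pics/scene{k}.png")
    print(k,edges(x,(219,225,235,245),180,200),[int(v) for v in x[168:180,251,0]])
s=sense();print(s["ee_pos"].round(4),s["force"].round(2))
E
```

```text
4 [np.float64(190.97), np.float64(192.2), np.float64(194.62), np.float64(197.0)] [20, 24, 23, 28, 53, 90, 114, 124, 125, 127, 127, 125]
5 [np.float64(190.84), np.float64(191.97), np.float64(194.3), np.float64(196.76)] [25, 22, 22, 27, 47, 83, 112, 121, 125, 125, 125, 127]
[ 0.5271 -0.183   0.0595] [-6.46  3.17 16.29]
```

Contact at TCP z ≈ 0.0597, so the closed tips sit 20 mm above the reported TCP. The force climbs steeply (16 N) while the tip does not move and the cover edge shifts only about 0.25 px, so cover 1 is locked. Backing off and going to cover 2.

Request:
servo_tool(steps=[{"delta_rot": [0, 0, 0], "slide": [0, 0, -0.015], "jaw": 1}, {"delta_rot": [0, 0, 0], "slide": [0, -0.03, -0.032], "jaw": 1}, {"delta_rot": [0, 0, 0], "slide": [0, -0.06, -0.032], "jaw": 1}, {"delta_rot": [0, 0, 0], "slide": [0, -0.095, -0.032], "jaw": 1}, {"delta_rot": [0, 0, 0], "slide": [0, -0.113, -0.032], "jaw": 1}, {"delta_rot": [0, 0, 0], "slide": [0, -0.113, -0.02], "jaw": 1}, {"delta_rot": [0, 0, 0], "slide": [0, -0.113, -0.01], "jaw": 1}, {"delta_rot": [0, 0, 0], "slide": [0, -0.113, -0.007], "jaw": 1}, {"delta_rot": [0, 0, 0], "slide": [0, -0.113, -0.006], "jaw": 1}, {"delta_rot": [0, 0, 0], "slide": [0, -0.113, -0.006], "jaw": 1}, {"delta_rot": [0, 0, 0], "slide": [0, -0.113, -0.006], "jaw": 1}])

```text
t: 8.77
ee_pos: [0.516, -0.0711, 0.0641]
orientation: [[0.995, 0.099, 0.0], [0.099, -0.995, -0.0], [0.0, 0.0, -1.0]]
force: [-0.9, -0.3, 1.0]
grip_width: 0.001
```

Commanded z is 0.0638. Going to 0.0608, then 0.059.

Request:
servo_tool(steps=[{"delta_rot": [0, 0, 0], "slide": [0, 0, 0.0015], "jaw": 1}, {"delta_rot": [0, 0, 0], "slide": [0, 0, 0.003], "jaw": 1}, {"delta_rot": [0, 0, 0], "slide": [0, 0, 0.0036], "jaw": 1}, {"delta_rot": [0, 0, 0], "slide": [0, 0, 0.0036], "jaw": 1}, {"delta_rot": [0, 0, 0], "slide": [0, 0, 0.0036], "jaw": 1}])

```text
t: 9.18
ee_pos: [0.5158, -0.0705, 0.0603]
orientation: [[0.995, 0.1, 0.0], [0.1, -0.995, 0.0], [0.0, -0.0, -1.0]]
force: [-0.5, -0.3, 0.4]
grip_width: 0.003
```

Request:
servo_tool(steps=[{"delta_rot": [0, 0, 0], "slide": [0, 0, 0.0005], "jaw": 1}, {"delta_rot": [0, 0, 0], "slide": [0, 0, 0.001], "jaw": 1}, {"delta_rot": [0, 0, 0], "slide": [0, 0, 0.0012], "jaw": 1}, {"delta_rot": [0, 0, 0], "slide": [0, 0, 0.0012], "jaw": 1}])

```text
t: 9.52
ee_pos: [0.5158, -0.0705, 0.0592]
orientation: [[0.995, 0.1, 0.0], [0.1, -0.995, -0.0], [0.0, 0.0, -1.0]]
force: [-1.2, -0.3, 1.9]
grip_width: 0.001
```

Request:
servo_tool(steps=[{"delta_rot": [0, 0, 0], "slide": [0, 0, 0.0004], "jaw": 1}, {"delta_rot": [0, 0, 0], "slide": [0, 0, 0.0008], "jaw": 1}, {"delta_rot": [0, 0, 0], "slide": [0, 0, 0.0008], "jaw": 1}, {"delta_rot": [0, 0, 0], "slide": [0, 0, 0.0008], "jaw": 1}])

```text
t: 9.85
ee_pos: [0.5158, -0.0706, 0.0583]
orientation: [[0.995, 0.1, -0.0], [0.1, -0.995, -0.0], [-0.0, 0.0, -1.0]]
force: [-1.4, 0.1, 2.4]
grip_width: 0.002
```

Request:
servo_tool(steps=[{"delta_rot": [0, 0, 0], "slide": [0, 0, 0.0005], "jaw": 1}, {"delta_rot": [0, 0, 0], "slide": [0, 0, 0.001], "jaw": 1}, {"delta_rot": [0, 0, 0], "slide": [0, 0, 0.0012], "jaw": 1}, {"delta_rot": [0, 0, 0], "slide": [0, 0, 0.0012], "jaw": 1}])

```text
t: 10.18
ee_pos: [0.5157, -0.0705, 0.057]
orientation: [[0.995, 0.1, -0.0], [0.1, -0.995, 0.0], [-0.0, -0.0, -1.0]]
force: [-0.5, -0.6, 1.8]
grip_width: 0.006
```

Cover 2 follows the finger 3 mm down at only about 2 N, so it rocks and is the unlocked one. To keep the gripper body clear of the tape roll I lift slightly and shift nearer the axis and away from the roll. That shorter lever needs less depth.

Request:
servo_tool(steps=[{"delta_rot": [0, 0, 0], "slide": [0, 0, -0.006], "jaw": 1}, {"delta_rot": [0, 0, 0], "slide": [0.004, 0.006, -0.006], "jaw": 1}, {"delta_rot": [0, 0, 0], "slide": [0.008, 0.012, -0.006], "jaw": 1}, {"delta_rot": [0, 0, 0], "slide": [0.008, 0.012, -0.003], "jaw": 1}, {"delta_rot": [0, 0, 0], "slide": [0.008, 0.012, 0], "jaw": 1}, {"delta_rot": [0, 0, 0], "slide": [0.008, 0.012, 0.002], "jaw": 1}, {"delta_rot": [0, 0, 0], "slide": [0.008, 0.012, 0.003], "jaw": 1}, {"delta_rot": [0, 0, 0], "slide": [0.008, 0.012, 0.003], "jaw": 1}])

```text
t: 10.85
ee_pos: [0.5249, -0.0816, 0.0539]
orientation: [[0.995, 0.1, -0.0], [0.1, -0.995, 0.0], [-0.0, -0.0, -1.0]]
force: [-0.2, -0.4, 2.5]
grip_width: 0.005
```

Request:
servo_tool(steps=[{"delta_rot": [0, 0, 0], "slide": [0, 0, 0.001], "jaw": 1}, {"delta_rot": [0, 0, 0], "slide": [0, 0, 0.002], "jaw": 1}, {"delta_rot": [0, 0, 0], "slide": [0, 0, 0.003], "jaw": 1}, {"delta_rot": [0, 0, 0], "slide": [0, 0, 0.004], "jaw": 1}, {"delta_rot": [0, 0, 0], "slide": [0, 0, 0.005], "jaw": 1}, {"delta_rot": [0, 0, 0], "slide": [0, 0, 0.005], "jaw": 1}])

```text
t: 11.35
ee_pos: [0.5246, -0.0814, 0.0488]
orientation: [[0.995, 0.1, -0.001], [0.1, -0.995, 0.0], [-0.001, -0.001, -1.0]]
force: [0.1, 0.1, 3.5]
grip_width: 0.003
```

```bash
python3 - <<'E'
from h import *
im=camera("scene")[:,:,::-1].copy();cv2.imwrite("pics/scene6.png",im)
r,c=115,215;v=cv2.resize(im[r:r+105,c:c+150],None,fx=5,fy=5,interpolation=cv2.INTER_CUBIC)
for a,col in((.3,(0,255,0)),(.45,(0,255,255)),(.6,(0,0,255))):
    q=proj("scene",[loc(.065*np.cos(a),y,.08+.065*np.sin(a)) for y in(-.132,-.032)])
    cv2.polylines(v,[np.round((q-[c,r]+.5)*5).astype(int)],False,col,1)
cv2.imwrite("pics/z6.png",v)
s=sense();print(s["ee_pos"].round(4),s["force"].round(2))
E
```

```text
[ 0.5247 -0.0814  0.0489] [-0.74 -0.7   2.46]
```

View pics/z6.png

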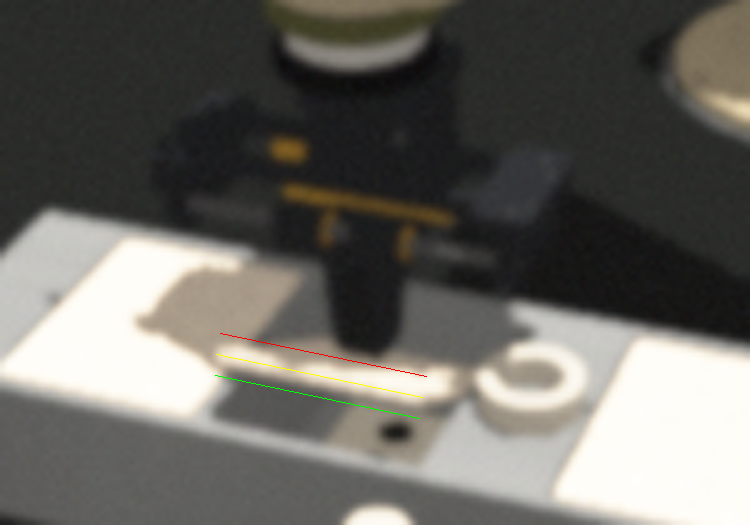

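Cover 2 is tipped to about 0.45 rad: its far rim lies on the yellow line near (320,375). The tape roll at (530,385) is untouched and the gripper body is well above it. About 6 mm more will do.

Request:
servo_tool(steps=[{"delta_rot": [0, 0, 0], "slide": [0, 0, 0.001], "jaw": 1}, {"delta_rot": [0, 0, 0], "slide": [0, 0, 0.002], "jaw": 1}, {"delta_rot": [0, 0, 0], "slide": [0, 0, 0.003], "jaw": 1}, {"delta_rot": [0, 0, 0], "slide": [0, 0, 0.004], "jaw": 1}, {"delta_rot": [0, 0, 0], "slide": [0, 0, 0.005], "jaw": 1}, {"delta_rot": [0, 0, 0], "slide": [0, 0, 0.0063], "jaw": 1}, {"delta_rot": [0, 0, 0], "slide": [0, 0, 0.0063], "jaw": 1}, {"delta_rot": [0, 0, 0], "slide": [0, 0, 0.0063], "jaw": 1}])

```text
t: 12.07
ee_pos: [0.5246, -0.0816, 0.0425]
orientation: [[0.995, 0.1, -0.001], [0.1, -0.995, 0.0], [-0.001, -0.0, -1.0]]
force: [-0.5, -0.9, 1.8]
grip_width: 0.009
```

Now straight up and clear, then back towards the robot so that the cameras see the cover.

Request:
servo_tool(steps=[{"delta_rot": [0, 0, 0], "slide": [0, 0, -0.015], "jaw": 1}, {"delta_rot": [0, 0, 0], "slide": [0, 0, -0.045], "jaw": 1}, {"delta_rot": [0, 0, 0], "slide": [0, 0, -0.085], "jaw": 1}, {"delta_rot": [0, 0, 0], "slide": [0, 0, -0.125], "jaw": 1}, {"delta_rot": [0, 0, 0], "slide": [0, 0, -0.16], "jaw": 1}, {"delta_rot": [0, 0, 0], "slide": [-0.04, 0, -0.17], "jaw": 1}, {"delta_rot": [0, 0, 0], "slide": [-0.08, 0, -0.17], "jaw": 1}, {"delta_rot": [0, 0, 0], "slide": [-0.12, 0, -0.17], "jaw": 1}, {"delta_rot": [0, 0, 0], "slide": [-0.15, 0, -0.17], "jaw": 1}, {"delta_rot": [0, 0, 0], "slide": [-0.15, 0, -0.17], "jaw": 1}, {"delta_rot": [0, 0, 0], "slide": [-0.15, 0, -0.17], "jaw": 1}, {"delta_rot": [0, 0, 0], "slide": [-0.15, 0, -0.17], "jaw": 1}])

```text
t: 13.07
ee_pos: [0.3762, -0.0967, 0.2129]
orientation: [[0.995, 0.099, 0.0], [0.099, -0.995, -0.0], [0.0, 0.0, -1.0]]
force: [0.0, -0.8, 0.5]
grip_width: 0.008
```

```bash
python3 - <<'E'
from h import *
im=camera("scene")[:,:,::-1].copy();cv2.imwrite("pics/scene7.png",im)
t=camera("top")[:,:,::-1].copy();cv2.imwrite("pics/top7.png",t)
r,c=140,205;v=cv2.resize(im[r:r+75,c:c+190],None,fx=4,fy=4,interpolation=cv2.INTER_CUBIC)
for a,col in((.52,(0,255,0)),(.65,(0,0,255)),(.8,(255,0,0))):
    q=proj("scene",[loc(.065*np.cos(a),y,.08+.065*np.sin(a)) for y in(-.132,-.032)])
    cv2.polylines(v,[np.round((q-[c,r]+.5)*4).astype(int)],False,col,1)
w=cv2.resize(t[140:215+60,150:530],(760,270),interpolation=cv2.INTER_CUBIC)
cv2.imwrite("pics/z7.png",np.vstack([v,w]))
s=sense();print(s["t"],s["ee_pos"].round(4),s["force"].round(2))
E
```

```text
13.1667 [ 0.3764 -0.0966  0.2126] [-0.18 -0.05  0.22]
```

View pics/z7.png

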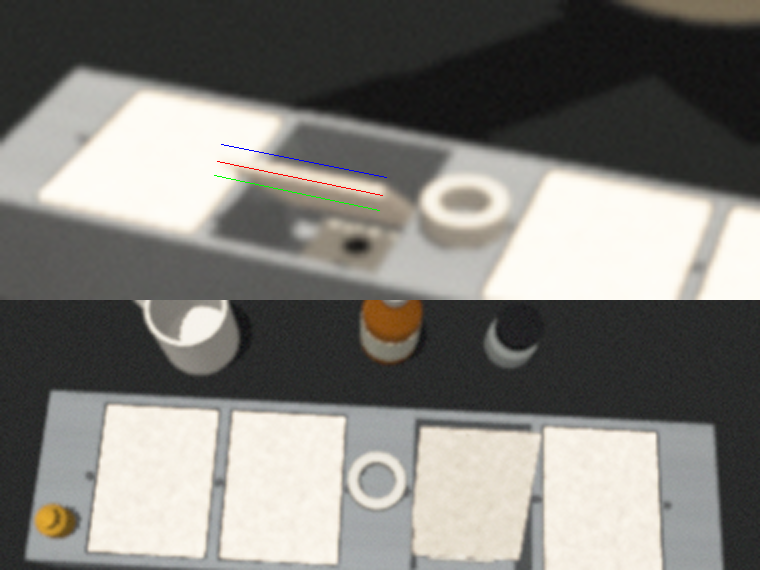

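The cover is open and stays there: its far rim lies between the 0.52 and 0.65 lines near (300,185). The other objects look unmoved in the top view. Measuring the tilt from both views.

```bash
python3 - <<'E'
from h import *
for a in(.5,.55,.6,.65,.7,.75):
    f=lambda x,y,h=0:loc(x*np.cos(a)-h*np.sin(a),y,.077+x*np.sin(a)+h*np.cos(a))
    P=[f(.065,-.132,.003),f(.065,-.032,.003),f(-.065,-.132,.003),f(-.065,-.032,.003)]
    t=(2*(proj("top",P)-[150,140])+[0,300]); s=4*(proj("scene",P[:2]+[f(.065,-.032,-.003)])-[205,140])
    print(a,"top",t.round(0).astype(int).tolist(),"scene",s.round(0).astype(int).tolist())
im=cv2.imread("pics/scene7.png")
for c in(265,275,285,295): print(c,im[175:205,c,0].tolist())
t=cv2.imread("pics/top7.png")
for c in(372,385,400,410): print(c,t[195:215,c,0].tolist(),t[262:282,c,0].tolist())
E
```

```text
0.5 top [[537, 429], [419, 423], [521, 571], [409, 565]] scene [[213, 175], [377, 209], [376, 220]]
0.55 top [[537, 430], [419, 424], [520, 569], [408, 563]] scene [[214, 169], [379, 203], [377, 214]]
0.6 top [[538, 431], [419, 425], [520, 568], [408, 562]] scene [[215, 163], [380, 198], [378, 208]]
0.65 top [[539, 433], [419, 427], [519, 566], [408, 560]] scene [[216, 158], [381, 192], [379, 202]]
0.7 top [[540, 435], [420, 428], [519, 564], [408, 558]] scene [[218, 152], [382, 186], [380, 197]]
0.75 top [[540, 436], [420, 430], [518, 562], [408, 556]] scene [[219, 147], [384, 180], [381, 191]]
265 [244, 245, 245, 244, 240, 231, 206, 172, 159, 168, 173, 168, 151, 129, 104, 89, 84, 82, 83, 81, 80, 83, 83, 80, 93, 123, 159, 171, 150, 115]
275 [146, 126, 111, 101, 103, 135, 184, 209, 198, 164, 137, 123, 119, 116, 107, 95, 83, 84, 80, 80, 79, 81, 81, 81, 80, 83, 90, 116, 153, 167]
285 [91, 94, 93, 90, 90, 90, 96, 122, 171, 203, 202, 172, 139, 124, 123, 123, 115, 105, 97, 103, 116, 128, 134, 130, 126, 121, 123, 123, 125, 137]
295 [93, 89, 88, 87, 89, 87, 90, 88, 96, 122, 170, 207, 206, 1
[... 181 characters left out ...]
 [207, 205, 205, 200, 198, 192, 190, 185, 163, 164, 171, 167, 168, 166, 165, 167, 169, 162, 147, 116]
385 [85, 124, 157, 162, 156, 134, 97, 85, 99, 139, 193, 213, 211, 203, 205, 204, 205, 204, 205, 204] [210, 210, 211, 209, 205, 198, 177, 165, 169, 163, 165, 169, 172, 165, 165, 159, 167, 166, 164, 137]
400 [55, 98, 137, 164, 166, 152, 124, 96, 86, 104, 148, 194, 211, 213, 209, 209, 207, 206, 205, 208] [202, 204, 209, 208, 207, 211, 215, 204, 178, 170, 165, 169, 171, 171, 171, 168, 165, 170, 169, 159]
410 [45, 70, 121, 157, 163, 163, 139, 108, 82, 92, 128, 172, 198, 206, 206, 205, 206, 207, 204, 209] [165, 162, 161, 153, 132, 118, 109, 100, 91, 84, 84, 85, 81, 85, 90, 108, 143, 165, 168, 165]
```

Both views agree on a tilt of about 0.66 rad (38°). The tape and weight are at their original pixels, and the hand is clear.

```bash
python3 -c "
from workcell import *
print(hand_in())"
```

```text
the job is handed in; nothing more can be done
None
```

Cover 2 was the unlocked one. I tipped it robot-side half down to about 0.66 rad (38°), left it open with the hand clear, and handed in at about 13 s.

- **Cover 1 (locked):** it did not give. This press reached about 16 N, more than I intended. I had chained two 1 mm steps and contact came on the first, but the force stayed well under the limits.
- **Cover 2 (rocks):** it followed the finger down at about 2 N, so I pushed it open and retracted. I did not press covers 3 and 4.
- **Closed fingertips:** contact came about 20 mm below the TCP height expected from the duct's height. I approached by small steps and pictures instead of trusting the reported height.
- **Last checks:** the scene and top cameras both gave a tilt of 0.65–0.67 rad. The tape roll and weight were at their original pixels, and the mug, bottle and jar looked unmoved. I did not re-check the screwdriver and wrench after the move, but the arm stayed high whenever it was over that side of the bench. The wrist force was back at noise level.

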